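# Put up the lantern rail on the banquet table and hang the lanterns

## Task

Put up the lantern rail for dinner: of the three brass bars on the board choose the one that fits the stand, and slide it through the ring until it lies in the fork as well, with an end sticking out past each post. Then hang every lantern on the bar between the posts by its crook-shaped handle. Leave the other two bars, the wine, the flowers and the bread where they are.

Things in the scene. Friction and masses are not known exactly. Their poses are not given: they have to be found in the camera images.
- stand: Fixed lantern-rail stand: a dark wooden base 100 x 430 x 20 mm, with two black iron posts (14 mm thick) 360 mm apart along its y axis. Origin: centre of the underside of the base; z up. The bar belongs along the stand's y axis, above x = 0. The post at y = -180 mm ends in a closed ring, the post at y = +180 mm in a fork open at the top. Nothing stands between the posts above the base.
- ring (a point): Centre of the ring on the post at stand y = -180 mm, 255 mm above the table. The ring is a closed eye of 10 mm round wire, bore 26 mm, its axis along the stand's y; a bar lying in it rests with its centre about 4 mm below this point.
- fork (a point): Middle of the floor of the fork on the other post (stand y = +180 mm), 244 mm above the table; the bar's underside rests here. The fork is of 10 mm round wire, 22 mm clear between its prongs, widening to 42 mm at their tips, 40 mm above the floor.
- board: Fixed white marble board 480 x 220 x 14 mm, lying flat, on which the three bars lie side by side along its x axis (about 70 mm apart, in any order). Origin: centre of its underside.
- bar_a: Loose square brass bar 14 x 14 mm, 420 mm long, 0.16 kg; lies along its own x axis. Origin: centre of its underside.
- bar_b: Loose square brass bar 14 x 14 mm, 320 mm long, 0.12 kg. Origin: centre of its underside, x along the bar.
- bar_c: Loose square brass bar 22 x 22 mm, 420 mm long, 0.28 kg. Origin: centre of its underside, x along the bar.
- wine: Bystander: wine bottle, 74 mm across, 290 mm tall. Origin: centre of its underside.
- vase: Bystander: glass jar with two roses, 68 mm across (blooms 120 mm), about 190 mm tall. Origin: centre of its underside.
- bread: Bystander: round wooden plate 170 mm across with two bread rolls, 62 mm tall. Origin: centre of its underside.
- lantern1: Loose glass lantern, 0.22 kg (may be absent), on an iron foot 62 mm across; its iron roof, as wide, ends 110 mm up. Origin: centre of its underside, z up. From the roof rises a crook handle of 8 mm wire in the x-z plane: up the back at x = -24 mm, across the top from x = -14 to +14 mm (wire centre 184 mm up; pinch it there, across y), down at x = +24 mm to a free end 152 mm up.
- lantern1_crook (a point): Underside of the top of lantern1's crook, mid-way, 180 mm above its foot: it rests on the bar. The crook is 40 mm wide inside and 28 mm deep; the bar enters from the lantern's +x side through the 36 mm gap between roof and free end, then the lantern is lowered onto it.
- lantern2: Loose glass lantern, 0.22 kg (may be absent), on an iron foot 62 mm across; its iron roof, as wide, ends 110 mm up. Origin: centre of its underside, z up. From the roof rises a crook handle of 8 mm wire in the x-z plane: up the back at x = -24 mm, across the top from x = -14 to +14 mm (wire centre 184 mm up; pinch it there, across y), down at x = +24 mm to a free end 152 mm up.
- lantern2_crook (a point): Underside of the top of lantern2's crook, mid-way, 180 mm above its foot: it rests on the bar. The crook is 40 mm wide inside and 28 mm deep; the bar enters from the lantern's +x side through the 36 mm gap between roof and free end, then the lantern is lowered onto it.
- lantern3: Loose glass lantern, 0.22 kg (may be absent), on an iron foot 62 mm across; its iron roof, as wide, ends 110 mm up. Origin: centre of its underside, z up. From the roof rises a crook handle of 8 mm wire in the x-z plane: up the back at x = -24 mm, across the top from x = -14 to +14 mm (wire centre 184 mm up; pinch it there, across y), down at x = +24 mm to a free end 152 mm up.
- lantern3_crook (a point): Underside of the top of lantern3's crook, mid-way, 180 mm above its foot: it rests on the bar. The crook is 40 mm wide inside and 28 mm deep; the bar enters from the lantern's +x side through the 36 mm gap between roof and free end, then the lantern is lowered onto it.
- lantern4: Loose glass lantern, 0.22 kg (may be absent), on an iron foot 62 mm across; its iron roof, as wide, ends 110 mm up. Origin: centre of its underside, z up. From the roof rises a crook handle of 8 mm wire in the x-z plane: up the back at x = -24 mm, across the top from x = -14 to +14 mm (wire centre 184 mm up; pinch it there, across y), down at x = +24 mm to a free end 152 mm up.
- lantern4_crook (a point): Underside of the top of lantern4's crook, mid-way, 180 mm above its foot: it rests on the bar. The crook is 40 mm wide inside and 28 mm deep; the bar enters from the lantern's +x side through the 36 mm gap between roof and free end, then the lantern is lowered onto it.
Mind the look-alikes: they are no part of the job. What is shaped like the lantern1 but blue is not meant.

How it is judged:
On the way:
1. the right bar lies through the ring and in the fork, let go, with both its ends past the posts (x of ring in the frame of bar_a between -0.2 and 0.2 m and x of fork in the frame of bar_a between -0.2 and 0.2 m and x of bar_a in the frame of stand between -0.01 and 0.01 m and z of bar_a in the frame of stand between 0.236 and 0.256 m and angle between the x axis of bar_a and the y axis of stand, either way round below 0.05 rad and contact force between the fingers and bar_a below 0.3 N), for 0.2 s.
At the end, for the whole second after the job is handed in: The 14 x 420 mm bar lies through the ring and in the fork, each end at least 10 mm past the middle of its post; every lantern present hangs from it between the posts, with the underside of its crook's top on the bar (within 22 mm of the bar's line, 245 to 275 mm up). A lantern may sway a little (x of ring in the frame of bar_a between -0.2 and 0.2 m and x of fork in the frame of bar_a between -0.2 and 0.2 m and x of bar_a in the frame of stand between -0.01 and 0.01 m and z of bar_a in the frame of stand between 0.236 and 0.256 m and angle between the x axis of bar_a and the y axis of stand, either way round below 0.05 rad and x of lantern1_crook in the frame of stand between -0.022 and 0.022 m and y of lantern1_crook in the frame of stand between -0.175 and 0.175 m and z of lantern1_crook in the frame of stand between 0.245 and 0.275 m and angle between each of lantern1, lantern2, lantern3, lantern4's own z axis and vertical below 0.8 rad and x of lantern2_crook in the frame of stand between -0.022 and 0.022 m and y of lantern2_crook in the frame of stand between -0.175 and 0.175 m and z of lantern2_crook in the frame of stand between 0.245 and 0.275 m and x of lantern3_crook in the frame of stand between -0.022 and 0.022 m and y of lantern3_crook in the frame of stand between -0.175 and 0.175 m and z of lantern3_crook in the frame of stand between 0.245 and 0.275 m and x of lantern4_crook in the frame of stand between -0.022 and 0.022 m and y of lantern4_crook in the frame of stand between -0.175 and 0.175 m and z of lantern4_crook in the frame of stand between 0.245 and 0.275 m); the robot touches nothing.
It fails at once if one of the two wrong bars is taken or pushed away (more than 60 mm) (distance of any of bar_b, bar_c from where it was at the start of the episode above 0.06 m).
It fails at once if the wine, the flowers or the bread is pushed away (more than 50 mm) or knocked over (distance of any of wine, vase, bread from where it was at the start of the episode above 0.05 m or angle between any of wine, vase, bread's own z axis and vertical above 0.6 rad).
Of lantern1, lantern2, lantern3, lantern4 only 3 to 4 are there at a start; the rules pass over those that are not, and their reading is None.
At some moment in a run one of lantern1, lantern2, lantern3, lantern4 may be knocked a few centimetres aside while the robot is not near it.
It also fails if it takes over 210 s, if anything falls off the work surface, if the arm or the gripper's body presses on something with over 40 N, if the wrist force passes 120 N, or if a joint passes its speed limit or range.

## Robot

A 6-joint arm with a two-finger parallel gripper is mounted at the origin on the work surface. World frame = base frame: x ahead of the robot, y to its left, z up, the work surface at z = 0. Lengths are in m, angles in rad, forces in N, time in s.
With the tool pointing down it reaches from about 0.25 to 0.725 m from the base axis. Payload 4 kg.
Tool frame: the origin (TCP) lies at the very end of the fingers, on their centre line; the grasp point (between the pads) lies r.grip_point_offset behind it (r.grip_point_offset is the distance from the TCP to the grasp point, in m); z points along the fingers, y is the line along which they close (so a half turn about z gives the same grasp; the last joint's range is limited). The gripper opens to 85 mm and grips with 20 to 120 N. Pads are 22 mm wide; open, the fingers measure 114 mm over their backs; the gripper's body (76 mm by 85 mm) begins 54 mm behind the grasp point. The pads swing forward as they close: fully open they stand 13 mm farther back than shut.
Start: joints at [1.135, 0.241, 0.005, 1.335, 0, 1.571], TCP at [0.211, 0.453, 0.21] pointing down, gripper open.
Joint ranges: [-2.72, 2.72], [-1.05, 1.87], [-1.09, 1.28], [-1.99, 2.15], [-1.42, 1.44], [-3.14, 3.14]. Speed limits (rad/s): [2.79, 2.79, 3.14, 3.14, 3.14, 3.14].

## Interface

Orientations are given as [roll, pitch, yaw] about the fixed x, y, z axes, in that order (R = Rz(yaw) Ry(pitch) Rx(roll)).
In Python, from plant import r gives the robot as it stands. Calls block until the motion is done:
- r.move_pose(position, orientation): joint-space move of the TCP to a pose.
- r.servo_line(position, attitude=None, velocity=0.15, until_force=None): straight line of the TCP; attitude=None keeps the orientation; velocity is the mean speed in m/s. With until_force (N) it stops when the force on the tool has changed by that much, and returns True; else False.
- r.set_joints(angles): joint-space move.
- r.move_gripper(opening, grasp_force=None): finger opening in m; grasp_force is the grip in N (None keeps the last); returns when the fingers have stopped.
- r.dwell(seconds).
- r.inverse_kinematics(position, orientation): joint angles nearest the present ones, or None.
- r.get_state(): the state.
- r.get_image(name): name is "scene" or "top" or "wrist"; returns (picture, depth): 480x640x3 uint8, red, green, blue; 480x640 float32, m along the optical axis (not along the pixel's ray), 0 where there is no reading.
- r.calibration(name): a dict with "fx", "fy", "cx", "cy" (pixels), "position" and "orientation" of the camera in the world; the wrist camera has in their place "hand_eye" (4x4, takes a point from camera to tool coordinates, whose origin is the TCP and whose axes are the flange's). Camera axes: x right, y up, looking along -z (the intrinsics and any distortion apply to the point x, -y, -z); pixel columns grow to the right and rows downward; lengths in m; the calibration is good to about 2 mm. A picture is of the moment at which its call begins: read the wrist's pose just before it. calibration takes no time and is no camera call.
A pose or a line that the arm cannot do raises r.MotionError and nothing moves.
- r.sign_off(): hands the job in; it is judged then, once.
The state is a dict: "time": time; "joint_positions": joint angles; "joint_velocities": joint speeds; "effort": joint torques, N m; "tool_pos": TCP position; "tcp_rot": TCP orientation; "wrist_force": force on the tool from outside, world axes, zero at the start; "wrist_torque": the same for the moment, N m; "grip_width": finger opening in m; "gripper_force": force on a finger pad.
Only numpy, scipy, OpenCV 4.12 (cv2) and the standard library are available. Lean on these libraries where they do the work, as an engineer would, in place of code of your own. Each camera call takes 0.05 s, during which the arm holds its last target. There are 200 camera calls.

## Working session

There is one attempt and no reset: what is moved stays moved. The work goes in short steps, each a Python script; the robot and the scene stay as the last script left them, time stands still between calls to the robot, and variables do not carry over. Pictures are saved under pics/ and viewed, at most 14 in all, crops included, and the job is handed in when it is done.

```bash
mkdir -p pics; ls; cat > h.py <<'E'
import numpy as np, cv2
from scipy.spatial.transform import Rotation as R
from plant import r
def cloud(name):
    s=r.get_state(); img,d=r.get_image(name); c=r.calibration(name)
    v,u=np.mgrid[0:480,0:640]
    P=np.stack([(u-c['cx'])/c['fx']*d,-(v-c['cy'])/c['fy']*d,-d],-1)
    if 'hand_eye' in c:
        H=np.array(c['hand_eye']); P=P@H[:3,:3].T+H[:3,3]
        P=P@R.from_euler('xyz',s['tcp_rot']).as_matrix().T+np.array(s['tool_pos'])
    else:
        o=np.array(c['orientation']); M=o if o.shape==(3,3) else R.from_euler('xyz',o).as_matrix()
        P=P@M.T+np.array(c['position'])
    P[d==0]=np.nan
    return img,P
E
python3 - <<'E'
from h import *
for n in ['top','scene']:
    img,P=cloud(n); cv2.imwrite(f'pics/{n}0.png',img[...,::-1]); np.save(f'{n}.npy',P); np.save(f'{n}i.npy',img)
    print({k:np.round(v,3) if not isinstance(v,str) else v for k,v in r.calibration(n).items()})
    print(np.nanmedian(P[...,2]))
print(r.calibration('wrist')); print(r.get_state(), r.grip_point_offset)
E
```

```text
pics
{'fx': np.float64(459.457), 'fy': np.float64(459.457), 'cx': np.float64(315.824), 'cy': np.float64(243.107), 'position': array([0.342, 0.024, 1.262]), 'orientation': array([ 0.194,  0.014, -1.571])}
-0.0003510535256706637
{'fx': np.float64(520.424), 'fy': np.float64(520.424), 'cx': np.float64(326.7), 'cy': np.float64(237.838), 'position': array([ 1.176, -0.388,  1.106]), 'orientation': array([0.659, 0.009, 0.956])}
0.0009893117017016895
{'fx': 417.01455655893585, 'fy': 417.01455655893585, 'cx': 325.3800557007352, 'cy': 236.22134706261633, 'hand_eye': array([[-1.32488477e-03,  9.50780049e-01,  3.09863749e-01,
         7.95001409e-02],
       [ 9.99998490e-01,  1.60811514e-03, -6.58615376e-04,
        -8.78634724e-04],
       [-1.12449495e-03,  3.09862409e-01, -9.50780744e-01,
        -1.63946928e-01],
       [ 0.00000000e+00,  0.00000000e+00,  0.00000000e+00,
         1.00000000e+00]])}
{'time': 0.1, 'joint_positions': array([ 1.13500761e+00,  2.41347555e-01,  3.86234708e-03,  1.33518829e+00,
       -1.16008596e-05,  1.57079322e+00]), 'joint_velocities': array([-0.0013489 , -0.00180453,  0.00293821,  0.0007853 , -0.00072164,
       -0.00084745]), 'effort': array([ 5.41368518e-04, -3.73137796e+01,  2.53009629e+01,  1.08679765e-02,
       -8.89839328e-06,  9.03025665e-06]), 'tool_pos': array([0.210813  , 0.45272337, 0.20899835]), 'tcp_rot': array([-3.13971548e+00,  1.15950025e-05,  2.70580707e+00]), 'wrist_force': array([ 0.20582408, -0.20470614,  0.32424701]), 'wrist_torque': array([0.00907788, 0.0227562 , 0.00427839]), 'gripper_force': 0.0, 'grip_width': 0.08528174436511185} 0.0187
```

View pics/top0.png

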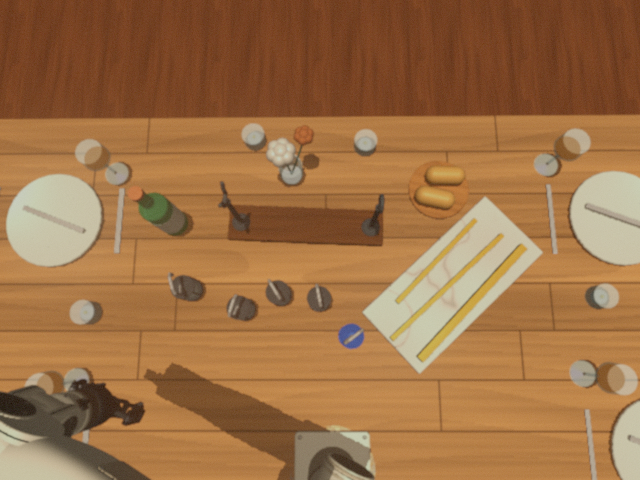

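View pics/scene0.png

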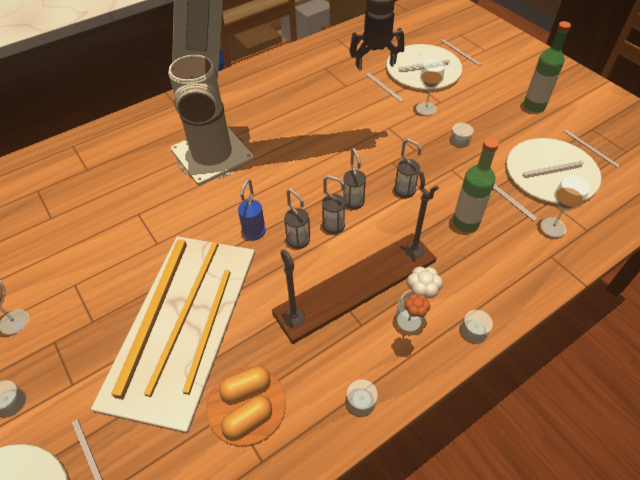

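The top view shows the base at (332,455), the stand at (305,225) with the ring on the right post (378,205) and the fork on the left (225,190). There are four dark lanterns at (185,287), (240,308), (279,293) and (319,298), and a blue decoy at (351,336). Of the three bars, the middle one looks long and thin. Next I'll measure these.

```bash
python3 - <<'E'
from h import *
T=np.load('top.npy');I=np.load('topi.npy');S=np.load('scene.npy');SI=np.load('scenei.npy')
np.set_printoptions(precision=4,suppress=True)
# bars
for nm,P,im in(('top',T,I),('scene',S,SI)):
    h=cv2.cvtColor(im,cv2.COLOR_RGB2HSV)
    on=(P[...,2]>.018)&(P[...,2]<.06)&(h[...,0]>14)&(h[...,0]<32)&(h[...,1]>120)&(P[...,1]<-.1)
    n,l,st,c=cv2.connectedComponentsWithStats(on.astype(np.uint8))
    for i in range(1,n):
        if st[i,4]>150:
            q=P[l==i]; 
            (cx,cy),(w,hh),a=cv2.minAreaRect((q[:,:2]*1000).astype(np.float32)); 
            m,v=cv2.PCACompute(q[:,:2].astype(np.float64),None)[:2]
            print(nm,'bar',st[i,4],cx,cy,w,hh,'ax',np.degrees(np.arctan2(v[0,1],v[0,0])),'z',np.median(q[:,2]))
A=np.vstack([T.reshape(-1,3),S.reshape(-1,3)])
# stand base: 
for nm,P in(('top',T),('scene',S)):
    m=(P[...,2]>.012)&(P[...,2]<.03)&(P[...,0]>.4)&(P[...,0]<.75)&(P[...,1]>-.2)&(P[...,1]<.32)
    n,l,st,c=cv2.connectedComponentsWithStats(m.astype(np.uint8))
    for i in range(1,n):
        if st[i,4]>400:
            q=P[l==i]; print(nm,'base',st[i,4],cv2.minAreaRect((q[:,:2]*1000).astype(np.float32)),np.median(q[:,2]))
q=A[(A[:,2]>.22)&(A[:,2]<.32)&(A[:,0]>.4)&(A[:,0]<.72)&(A[:,1]>-.25)&(A[:,1]<.32)]
for s in (q[:,1]<.05,q[:,1]>=.05): print('post',s.sum(),np.median(q[s],0),q[s].min(0),q[s].max(0))
# lanterns
for nm,P,im in(('top',T,I),('scene',S,SI)):
    m=(P[...,2]>.06)&(P[...,2]<.2)&(P[...,0]>.2)&(P[...,0]<.52)&(P[...,1]>-.2)&(P[...,1]<.45)
    n,l,st,c=cv2.connectedComponentsWithStats(m.astype(np.uint8))
    for i in range(1,n):
        if st[i,4]>60:
            q=P[l==i]; roof=q[(q[:,2]>.095)&(q[:,2]<.118)]; k=q[q[:,2]>.172]
            print(nm,'lan',st[i,4],c[i],'roof',len(roof),(roof.min(0)+roof.max(0))[:2]/2 if len(roof) else '',im[l==i].mean(0),'crk',len(k),k.mean(0) if len(k) else '')
            if len(k)>4: print('    ax',np.degrees(np.arctan2(*cv2.PCACompute(k[:,:2],None)[1][0,::-1])))
E
```

```text
top bar 535 773.4933471679688 -316.7902526855469 51.58060073852539 107.34576416015625 ax 87.95396510639804 z 0.053145224796323776
top bar 558 710.831298828125 -286.3482360839844 109.14595794677734 51.828041076660156 ax 76.79146305727176 z 0.05396090353797067
top bar 502 537.7531127929688 -287.33404541015625 12.147510528564453 315.9444274902344 ax -44.81081233777732 z 0.027763218206838913
top bar 694 467.509765625 -312.6356201171875 12.679424285888672 416.45263671875 ax 131.84952672417967 z 0.027852346511785697
top bar 1278 425.7620544433594 -374.61187744140625 21.58588981628418 417.5347900390625 ax -44.6490018503987 z 0.03562435375286943
scene bar 1941 426.7796936035156 -376.353515625 25.880733489990234 418.1644287109375 ax -44.603660801817405 z 0.03543673662372959
scene bar 1136 468.1240539550781 -313.5498046875 16.114538192749023 419.6879577636719 ax 131.91538056572554 z 0.027700903675503707
scene bar 859 538.8429565429688 -287.93218994140625 15.755020141601562 318.8866271972656 ax -44.76734413451671 z 0.02775698858657183
scene bar 829 715.8743896484375 -287.9538269042969 107.33051
[... 1506 characters left out ...]
2] roof 371 [ 0.3354 -0.0477] [ 99.503  101.3627 137.8176] crk 82 [ 0.3348 -0.0473  0.1841]
    ax 127.30635224827796
scene lan 597 [407.7621 164.7856] roof 267 [0.4601 0.3803] [107.7136  88.6231  71.8677] crk 68 [0.4617 0.3807 0.1832]
    ax 20.673750272511448
scene lan 1243 [342.8447 189.2285] roof 588 [0.4276 0.1852] [108.6838  89.6034  73.0909] crk 136 [0.4331 0.1773 0.1836]
    ax 110.07579434699592
scene lan 668 [249.2305 207.0299] roof 327 [ 0.3361 -0.0496] [ 85.4027  85.2635 118.259 ] crk 66 [ 0.34   -0.0531  0.1839]
    ax 125.48485099146802
scene lan 688 [295.6715 215.6686] roof 341 [0.4316 0.0322] [109.202   89.8779  73.4564] crk 73 [0.4339 0.0322 0.1833]
    ax 12.062784813059926
```

```bash
cat >> h.py <<'E'
SY=np.radians(-2.55); S0=np.array([.639,.0695,0])
ex=np.array([np.cos(SY),np.sin(SY),0]); ey=np.array([-np.sin(SY),np.cos(SY),0]); ez=np.array([0,0,1.])
def st(x,y,z): return S0+x*ex+y*ey+z*ez
YB=SY-np.pi/2           # tool yaw with tool x towards stand -y
def barpose(s,th,zr,dx=0,c=.005):
    """TCP pose: bar centre is s from the ring point (height zr) along the bar, tilted th; bar axis c behind TCP"""
    cen=st(dx,-.18+s*np.cos(th),zr+s*np.sin(th))
    rot=[np.pi,th,YB]; rot=R.from_euler('xyz',rot)
    return cen+rot.apply([0,0,c]), [np.pi,th,YB]
E
python3 - <<'E'
from h import *
np.set_printoptions(precision=3,suppress=True)
T=np.load('top.npy');Sc=np.load('scene.npy')
A=np.vstack([T.reshape(-1,3),Sc.reshape(-1,3)])
for c,a in (((.459,.381),18.5),((.4445,.1392),31.2),((.430,.033),11.5),((.406,.236),-16.6)):
    d=np.linalg.norm(A[:,:2]-c,axis=1); q=A[(d<.04)&(A[:,2]>.122)&(A[:,2]<.148)]
    p=(q[:,:2]-c)@[np.cos(np.radians(a)),np.sin(np.radians(a))]; print(c,a,len(p),np.median(p),p.min(),p.max())
b=[.4678,-.313]
# IK checks
for nm,p,o in [('grasp',[*b,.0165],[np.pi,0,np.radians(-48.1)]),('lift',[*b,.3],[np.pi,0,np.radians(-48.1)]),
  ('stage',st(0,.045,.42),[np.pi,.21,YB]),('s',*barpose(.225,.21,.255)),('e',*barpose(.18,.21,.255)),('f',*barpose(.18,0,.251)),
  ('L+',st(-.1,.12,.45),[np.pi,0,SY]),('L-',st(-.1,-.12,.45),[np.pi,0,SY]),('L+',st(0,.12,.34),[np.pi,0,SY]),('Lb',st(0,.12,.34),[np.pi,0,SY+np.pi])]:
    print(nm,p,r.inverse_kinematics(list(p),list(o)))
E
```

```text
(0.459, 0.381) 18.5 48 -0.022054218066484388 -0.028344158884334447 -0.005072248233419508
(0.4445, 0.1392) 31.2 34 -0.021964560458199882 -0.028041255524406998 -0.007031888798355803
(0.43, 0.033) 11.5 32 -0.02005785072955592 -0.02773691027831696 -0.007153403905632008
(0.406, 0.236) -16.6 43 -0.020339302351636716 -0.025879563757671507 -0.007556987638014699
grasp [0.4678, -0.313, 0.0165] [-0.59   0.517 -0.121  0.933  0.    -2.892]
lift [0.4678, -0.313, 0.3] [-0.59   0.356  0.396  1.61   0.    -2.892]
stage [0.641 0.114 0.42 ] [ 0.073  0.679  1.239  2.105  0.209 -1.45 ]
s [0.641 0.111 0.297] [ 0.067  0.528  0.634  1.653  0.209 -1.457]
e [0.639 0.067 0.288] [-0.002  0.52   0.598  1.639  0.21  -1.527]
f [0.639 0.07  0.246] [ 0.108  0.535  0.533  1.569  0.    -1.418]
L+ [0.544 0.194 0.45 ] [ 0.342  0.523  1.064  2.112  0.    -2.755]
L- [ 0.534 -0.046  0.45 ] [-0.086  0.391  0.847  2.027  0.     3.1  ]
L+ [0.644 0.189 0.34 ] [ 0.286  0.667  1.008  1.911  0.    -2.811]
Lb [0.644 0.189 0.34 ] [0.286 0.667 1.008 1.911 0.    0.33 ]
```

```bash
cat > g.py <<'E'
from h import *
np.set_printoptions(precision=3,suppress=True)
y=np.radians(-48.1)
r.move_gripper(.04); r.move_pose([.4678,-.313,.12],[np.pi,0,y])
r.servo_line([.4678,-.313,.0165],velocity=.08,until_force=6)
s=r.get_state(); print(s['tool_pos'],s['wrist_force'])
r.move_gripper(0,80); s=r.get_state(); print(s['grip_width'],s['gripper_force'],s['tool_pos'])
r.servo_line([.4678,-.313,.36],velocity=.2)
r.move_pose(list(st(0,.06,.37)),[np.pi,.21,YB])
s=r.get_state(); print(s['time'],s['grip_width'],s['gripper_force'],s['tool_pos'],s['tcp_rot'])
E
python3 g.py; cat > meas.py <<'E'
from h import *
np.set_printoptions(precision=4,suppress=True)
import sys
s=r.get_state(); rot=R.from_euler('xyz',s['tcp_rot']); tp=np.array(s['tool_pos'])
for n in ('top','scene'):
    img,P=cloud(n); cv2.imwrite(f'pics/{n}_{sys.argv[1]}.png',img[...,::-1])
    h=cv2.cvtColor(img,cv2.COLOR_RGB2HSV)
    m=(h[...,0]>14)&(h[...,0]<32)&(h[...,1]>120)&(P[...,2]>.2)&(P[...,2]<.5)
    q=P[m]; mu,v=cv2.PCACompute(q,None)[:2]; ax=v[0]*-np.sign(v[0,1]); t=(q-mu)@ax
    k=np.linalg.norm(q-mu-np.outer(t,ax),axis=1)<.015; q=q[k]; t=t[k]
    e0,e1=[mu+ax*x for x in (t.min(),t.max())]
    tl=rot.inv().apply(np.array([e0,e1])-tp)
    f=lambda p:np.array([(p-S0)@ex,(p-S0)@ey,p[2]])
    print(n,len(q),'ends stand',f(e0),f(e1),'len',t.max()-t.min(),'tool',tl[0],tl[1])
E
python3 meas.py b
```

```text
[ 0.468 -0.313  0.017] [-0.039 -0.944  0.751]
-0.00036628271237923844 0.0 [ 0.468 -0.313  0.017]
9.7917 7.593377282709832e-05 0.0 [0.642 0.129 0.37 ] [-3.142  0.21  -1.616]Traceback (most recent call last):
  File "meas.py", line 12, in <module>
    tl=rot.inv().apply(np.array([e0,e1])-tp)
  File "scipy/spatial/transform/_rotation.pyx", line 2580, in scipy.spatial.transform._rotation.Rotation.apply
ValueError: Expected input of shape (3,) or (P, 3), got (2, 1, 3).
```

```bash
python3 - <<'E'
from h import *
img,P=cloud('top'); cv2.imwrite('pics/top1.png',img[...,::-1])
h=cv2.cvtColor(img,cv2.COLOR_RGB2HSV)
on=(P[...,2]>.018)&(P[...,2]<.06)&(h[...,0]>14)&(h[...,0]<32)&(h[...,1]>120)&(P[...,1]<-.1)
n,l,s,c=cv2.connectedComponentsWithStats(on.astype(np.uint8))
for i in range(1,n):
    if s[i,4]>150:
        q=P[l==i]; print(s[i,4],cv2.minAreaRect((q[:,:2]*1000).astype(np.float32)),np.median(q[:,2]))
E
```

```text
529 ((773.4639282226562, -317.0768127441406), (106.9865493774414, 59.47960662841797), 77.16343688964844) 0.05381039505225371
540 ((709.5650634765625, -286.31365966796875), (110.14038848876953, 50.11194610595703), 78.00396728515625) 0.053348439986892204
514 ((537.2001342773438, -287.04595947265625), (12.800445556640625, 314.21490478515625), 45.218955993652344) 0.02781128571003577
714 ((467.56640625, -312.79156494140625), (13.121784210205078, 417.01605224609375), 41.779090881347656) 0.02774832119998205
1311 ((426.26544189453125, -375.6307678222656), (22.260690689086914, 419.7421569824219), 45.39352798461914) 0.03566886308310857
```

View pics/top1.png

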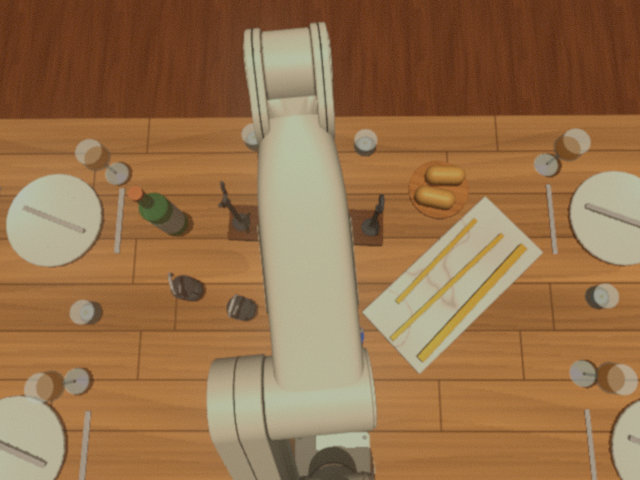

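The bars haven't moved: the middle one is still at (467,-313) mm and the fingers closed on nothing. I'll look from close by.

```bash
python3 - <<'E'
from h import *
np.set_printoptions(precision=4,suppress=True)
y=np.radians(-48.1)
r.move_gripper(.04); r.move_pose([.4678,-.313,.12],[np.pi,0,y])
img,P=cloud('wrist'); cv2.imwrite('pics/w1.png',img[...,::-1])
h=cv2.cvtColor(img,cv2.COLOR_RGB2HSV)
on=(P[...,2]>.018)&(P[...,2]<.06)&(h[...,0]>14)&(h[...,0]<32)&(h[...,1]>120)
n,l,s,c=cv2.connectedComponentsWithStats(on.astype(np.uint8))
for i in range(1,n):
    if s[i,4]>150:
        q=P[l==i]; print(s[i,4],cv2.minAreaRect((q[:,:2]*1000).astype(np.float32)),np.median(q[:,2]))
r.servo_line([.4678,-.313,.0165],velocity=.08,until_force=6)
print(r.get_state()['tool_pos'])
a,_=r.get_image('wrist'); r.move_gripper(0,80); b,_=r.get_image('wrist')
print(r.get_state()['grip_width'])
cv2.imwrite('pics/w2.png',np.hstack([cv2.resize(x,(400,300)) for x in (a,b)])[...,::-1])
E
```

```text
8192 ((541.3116455078125, -291.2704162597656), (14.408956527709961, 201.74984741210938), 45.05503463745117) 0.027796810721888138
9667 ((451.5626220703125, -295.274169921875), (13.923988342285156, 313.6242980957031), 41.793724060058594) 0.027778423073636996
14744 ((425.1564025878906, -374.9566650390625), (22.58426856994629, 234.82266235351562), 45.22084045410156) 0.035562766180497196
[ 0.4683 -0.3133  0.0171]
0.0006053361007197851
```

View pics/w2.png

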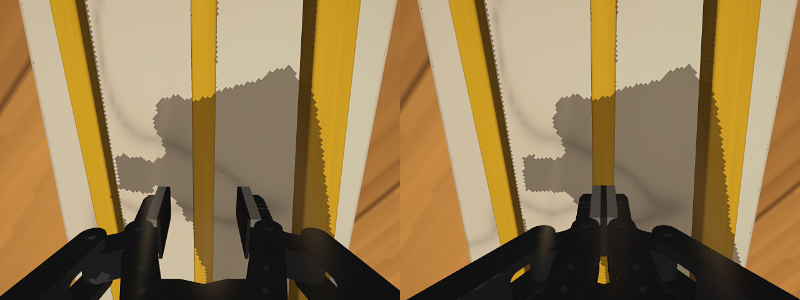

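View pics/w1.png

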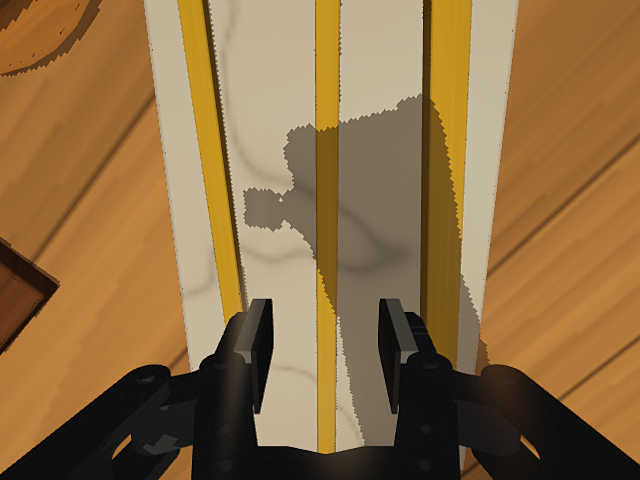

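```bash
python3 - <<'E'
from h import *
np.set_printoptions(precision=4,suppress=True)
for w in (None,.04,.085):
    if w: r.servo_line([.4678,-.313,.1]); r.move_gripper(w)
    s=r.get_state(); img,P=cloud('wrist')
    q=R.from_euler('xyz',s['tcp_rot']).inv().apply(P.reshape(-1,3)-s['tool_pos']); q=q[np.isfinite(q[:,0])]
    m=(np.abs(q[:,1])<.06)&(q[:,2]>-.06)&(q[:,2]<(.012 if w is None else .06))&(q[:,0]<.03)
    p=q[m]; print(w,s['tool_pos'],len(p),np.percentile(p,[1,50,99],axis=0),p.max(0))
E
```

```text
None [ 0.4678 -0.313   0.0165] 38239 [[-0.0659 -0.0595 -0.0588]
 [ 0.0056 -0.0003  0.0025]
 [ 0.0294  0.0589  0.004 ]] [0.03   0.06   0.0049]
0.04 [ 0.4677 -0.3129  0.0997] 5730 [[-0.0105 -0.0323 -0.0599]
 [ 0.0072  0.0205 -0.0458]
 [ 0.0116  0.0338 -0.0247]] [ 0.012   0.0345 -0.0218]
0.085 [ 0.4678 -0.313   0.1   ] 5749 [[-0.0106 -0.0547 -0.0598]
 [ 0.0067  0.0428 -0.0499]
 [ 0.0116  0.0561 -0.0351]] [ 0.012   0.0572 -0.0329]
```

```bash
python3 - <<'E'
from h import *
np.set_printoptions(precision=4,suppress=True)
for w in (0,.008,.014,.025,.04):
    r.move_gripper(w,20)
    s=r.get_state(); img,P=cloud('wrist')
    q=R.from_euler('xyz',s['tcp_rot']).inv().apply(P.reshape(-1,3)-s['tool_pos']); q=q[np.isfinite(q[:,0])]
    m=(np.abs(q[:,1])<.06)&(q[:,2]>-.06)&(q[:,2]<.05)&(q[:,0]<.03)
    p=q[m]; print(w,s['grip_width'],s['tool_pos'][2],len(p),p.min(0),p.max(0))
E
```

```text
0 -0.0002895204938984314 0.10000082699354815 4375 [-0.0119 -0.0129 -0.06  ] [ 0.0122  0.0144 -0.0243]
0.008 0.007882976802377897 0.10000596354895949 4808 [-0.0114 -0.017  -0.06  ] [ 0.0121  0.0184 -0.0201]
0.014 0.014651963649827737 0.09999117655428169 5080 [-0.0114 -0.02   -0.06  ] [ 0.012   0.0214 -0.0205]
0.025 0.024932969813316917 0.09998991131783289 5628 [-0.0118 -0.0255 -0.06  ] [ 0.0122  0.027  -0.0213]
0.04 0.04037981667133296 0.09999503331032036 5702 [-0.0118 -0.0331 -0.06  ] [ 0.012   0.0346 -0.022 ]
```

The pad tips sit about 20 mm behind the nominal TCP, so I'll correct for that and grasp again.

```bash
sed -i 's/c=.005/c=.0245/' h.py; sed -i 's/e0,e1=\[mu+ax\*x/mu=mu[0]; e0,e1=[mu+ax*x/' meas.py
sed -i 's/move_gripper(.04); r.move_pose.*/move_gripper(.035); r.servo_line([.4678,-.313,.06],velocity=.1)/; s/\[.4678,-.313,.0165\],velocity=.08,until_force=6/[.4678,-.313,-.0035],velocity=.03,until_force=4/; s/(0,.06,.37)/(0,.06,.36)/; s/print(s\[.grip_width.\].*/&\nassert s["grip_width"]>.01/' g.py
cat g.py; python3 g.py && python3 meas.py b
```

```text
from h import *
np.set_printoptions(precision=3,suppress=True)
y=np.radians(-48.1)
r.move_gripper(.035); r.servo_line([.4678,-.313,.06],velocity=.1)
r.servo_line([.4678,-.313,-.0035],velocity=.03,until_force=4)
s=r.get_state(); print(s['tool_pos'],s['wrist_force'])
r.move_gripper(0,80); s=r.get_state(); print(s['grip_width'],s['gripper_force'],s['tool_pos'])
assert s["grip_width"]>.01
r.servo_line([.4678,-.313,.36],velocity=.2)
r.move_pose(list(st(0,.06,.36)),[np.pi,.21,YB])
s=r.get_state(); print(s['time'],s['grip_width'],s['gripper_force'],s['tool_pos'],s['tcp_rot'])
[ 0.468 -0.313 -0.003] [-0.089  0.216  1.084]
0.01100983796251148 79.57562327384949 [ 0.468 -0.313 -0.003]
25.5333 0.011528956510452262 78.94852638244629 [0.642 0.128 0.36 ] [-3.142  0.209 -1.616]
top 150 ends stand [-0.0042  0.1669  0.3901] [-0.0023 -0.1214  0.3702] len 0.2889868435306359 tool [-0.1118  0.0044 -0.0071] [ 0.1744  0.0023 -0.0475]
scene 576 ends stand [-0.0079  0.1196  0.3831] [ 0.0102 -0.1068  0.373 ] len 0.22732175178700853 tool [-0.064   0.008  -0.0101] [ 0.1595 -0.0103 -0.0473]
```

```bash
python3 - <<'E'
import cv2,numpy as np
a=cv2.imread('pics/scene_b.png')[60:360,200:520]; b=cv2.imread('pics/top_b.png')[90:330,160:480]
cv2.imwrite('pics/c1.png',np.hstack([cv2.resize(a,(400,375)),cv2.resize(b,(400,375))]))
E
```

```text
(no output)
```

View pics/c1.png

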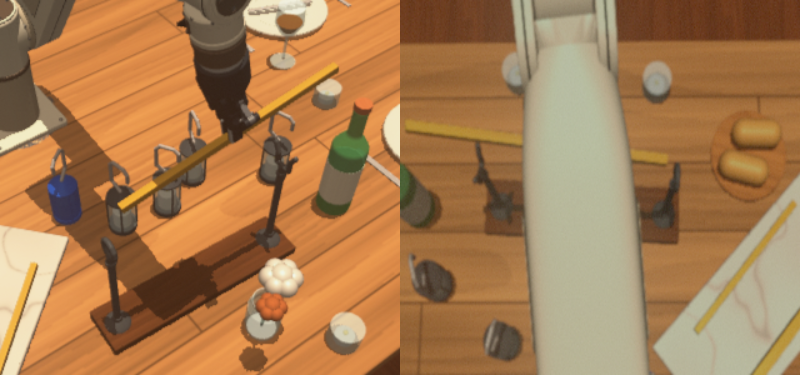

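The bar is held near its middle and the tilt looks right. My colour mask was incomplete, so I'll widen it.

```bash
cat > meas.py <<'E'
from h import *
import sys
np.set_printoptions(precision=4,suppress=True)
f=lambda p:np.array([(p-S0)@ex,(p-S0)@ey,p[2]])
def meas(tag=''):
    s=r.get_state(); rot=R.from_euler('xyz',s['tcp_rot']); tp=np.array(s['tool_pos'])
    for n in ('top','scene'):
        img,P=cloud(n)
        if tag: cv2.imwrite(f'pics/{n}_{tag}.png',img[...,::-1])
        h=cv2.cvtColor(img,cv2.COLOR_RGB2HSV)
        q0=rot.inv().apply(P.reshape(-1,3)-tp).reshape(P.shape)
        m=(h[...,0]>10)&(h[...,0]<36)&(h[...,1]>100)&(h[...,2]>50)&(abs(q0[...,0])<.25)&(abs(q0[...,1])<.03)&(abs(q0[...,2]+.025)<.06)
        q=q0[m]; t=q[:,0]
        print(n,len(q),'range tool x',t.min(),t.max())
        A=np.c_[np.ones(len(t)),t]
        for j,nm in ((1,'y'),(2,'z')):
            c=np.linalg.lstsq(A,q[:,j],rcond=None)[0]
            for _ in range(3):
                k=abs(q[:,j]-A@c)<.012; c=np.linalg.lstsq(A[k],q[k,j],rcond=None)[0]
            print('   ',nm,'= %.4f + %.4f x'%tuple(c), k.sum())
    print('tcp stand',f(tp))
if __name__=='__main__': meas(sys.argv[1])
E
python3 meas.py c
```

```text
top 1045 range tool x -0.20947977333857026 0.21012080110604373
    y = 0.0037 + 0.0001 x 1045
    z = -0.0293 + -0.0002 x 1038
scene 1900 range tool x -0.20837344948200406 0.24725807096854177
    y = -0.0011 + 0.0000 x 1790
    z = -0.0287 + 0.0001 x 1750
tcp stand [0.0002 0.0588 0.3602]
```

```bash
sed -i 's/c=.0245/c=.0235/' h.py; python3 - <<'E'
from meas import *
T=np.load('top.npy');Sc=np.load('scene.npy')
for nm,P in (('top',T),('scene',Sc)):
    A=P.reshape(-1,3); A=A[np.isfinite(A[:,0])]; q=np.c_[(A-S0)@ex,(A-S0)@ey,A[:,2]]
    q=q[(abs(q[:,0])<.05)&(abs(abs(q[:,1])-.18)<.03)]
    ring=q[(q[:,1]<0)&(q[:,2]>.232)]; fork=q[(q[:,1]>0)&(q[:,2]>.25)]
    print(nm,'ring',len(ring),ring.min(0),ring.max(0),np.median(ring,0),'\n fork',len(fork),fork.min(0),fork.max(0),np.median(fork,0))
    top=ring[ring[:,2]>.272]; print('  ring apex',top.mean(0))
    for sg in (-1,1):
        k=fork[(fork[:,0]*sg>0)&(fork[:,2]>.275)]; print('  prong tip',sg,len(k),k.mean(0) if len(k) else '')
p,o=barpose(.235,.21,.258); r.servo_line(list(p),list(o),velocity=.1)
meas('d')
E
```

```text
top ring 113 [-0.0232 -0.1837  0.2324] [ 0.0184 -0.1726  0.2802] [-0.0033 -0.1772  0.2693] 
 fork 86 [-0.0301  0.1747  0.2504] [0.0306 0.1848 0.2859] [0.0131 0.1792 0.2762]
  ring apex [-0.0011 -0.1786  0.2757]
  prong tip -1 22 [-0.0257  0.1797  0.2804]
  prong tip 1 23 [0.0232 0.1802 0.2799]
scene ring 179 [-0.0206 -0.1865  0.2346] [ 0.0236 -0.1747  0.2797] [ 0.0037 -0.1822  0.2634] 
 fork 122 [-0.0284  0.1714  0.2505] [0.0313 0.1857 0.2871] [-0.0117  0.1774  0.2702]
  ring apex [ 0.0022 -0.1806  0.2758]
  prong tip -1 24 [-0.0233  0.1785  0.2798]
  prong tip 1 21 [0.0266 0.1779 0.2815]
top 944 range tool x -0.20860555482713158 0.2386955886724186
    y = 0.0035 + -0.0011 x 905
    z = -0.0293 + 0.0006 x 905
scene 1685 range tool x -0.2092853359121127 0.2497339565580793
    y = -0.0009 + -0.0008 x 1579
    z = -0.0292 + 0.0002 x 1534
tcp stand [0.0003 0.0548 0.2849]
```

```bash
cat > ins.py <<'E'
from meas import *
D=dict(dx=.002,c=.0228)
def go(s,th,z,v=.04,F=15):
    p,o=barpose(s,th,z,**D); hit=r.servo_line(list(p),list(o),velocity=v,until_force=F); print(s,th,z,hit,r.get_state()['wrist_force']); return hit
ok=not(go(.235,.21,.256) or go(.18,.21,.256))
if ok:
    for th in (.15,.10): 
        if go(.18,th,.2545): ok=False;break
meas('e')
E
python3 ins.py
python3 - <<'E'
import cv2,numpy as np
a=cv2.imread('pics/scene_e.png')[130:370,230:550]; b=cv2.imread('pics/top_e.png')[130:290,180:420]
cv2.imwrite('pics/c2.png',np.hstack([cv2.resize(a,(400,300)),cv2.resize(b,(400,300))]))
E
```

```text
0.235 0.21 0.256 False [-0.6863  0.1998 -1.8003]
0.18 0.21 0.256 False [ 0.4002  0.0661 -1.1888]
0.18 0.15 0.2545 False [-0.057   0.0641 -1.6556]
0.18 0.1 0.2545 False [ 0.1377  0.0979 -0.8087]
top 919 range tool x -0.20894632458763404 0.2099558991291878
    y = 0.0037 + -0.0005 x 841
    z = -0.0294 + 0.0006 x 810
scene 1707 range tool x -0.20784330491773242 0.2116658902347494
    y = -0.0010 + -0.0008 x 1542
    z = -0.0293 + -0.0005 x 1454
tcp stand [0.0019 0.0015 0.2498]
```

View pics/c2.png

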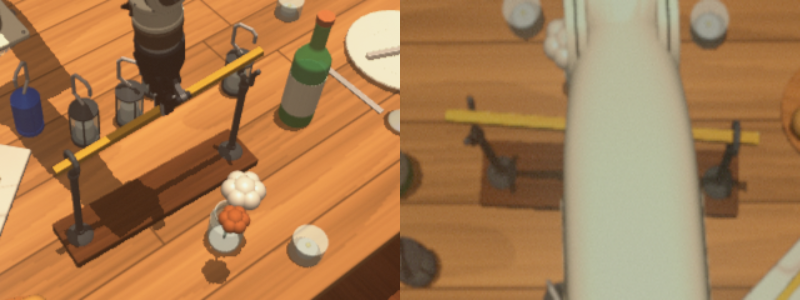

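The bar runs through the ring in both crops, and its far end is above and between the fork prongs. No contact forces show, so I'll lower it and let go.

```bash
cat > low.py <<'E'
from meas import *
D=dict(dx=.002,c=.0228)
def go(s,th,z,v=.03,F=8):
    p,o=barpose(s,th,z,**D); hit=r.servo_line(list(p),list(o),velocity=v,until_force=F); print(s,th,z,hit,r.get_state()['wrist_force']); return hit
h=False
for th,z in ((.05,.254),(.02,.253),(0.,.2525),(0,.2505)):
    h=go(.18,th,z)
    if h: break
p=r.get_state()['tool_pos']; r.move_gripper(.04); r.dwell(.3)
r.servo_line([p[0],p[1],.42],velocity=.15)
# move aside to look
r.move_pose([.40,-.25,.42],[np.pi,0,0]); 
A=[];B=None
for n in ('top','scene'):
    img,P=cloud(n); cv2.imwrite(f'pics/{n}_f.png',img[...,::-1])
    h=cv2.cvtColor(img,cv2.COLOR_RGB2HSV); q=np.stack([(P-S0)@ex,(P-S0)@ey,P[...,2]],-1)
    k=q[(h[...,0]>10)&(h[...,0]<36)&(h[...,1]>100)&(h[...,2]>50)&(abs(q[...,0])<.04)&(abs(q[...,1])<.26)&(abs(q[...,2]-.25)<.03)]
    c=np.polyfit(k[:,1],k[:,0],1); cz=np.polyfit(k[:,1],k[:,2],1); print(n,len(k),k.min(0),k.max(0),'x',c,'z',cz,np.percentile(k[:,2],90))
print(r.get_state()['time'])
E
python3 low.py
```

```text
0.18 0.05 0.254 False [ 0.8955  0.1695 -1.7573]
0.18 0.02 0.253 False [ 0.4588 -0.3355 -1.1914]
0.18 0.0 0.2525 False [-0.2122 -0.529  -1.3854]
0.18 0 0.2505 False [-0.117   0.2058 -1.9869]Traceback (most recent call last):
  File "low.py", line 10, in <module>
    r.servo_line([p[0],p[1],.42],velocity=.15)
    ~~~~~~~~~~~~^^^^^^^^^^^^^^^^^^^^^^^^^^^^^^
plant.MotionError: the arm cannot follow that straight line within its joint ranges
```

```bash
sed -i '/^D=/,/^p=r.get/d; s/r.servo_line(\[p\[0\],p\[1\],.42\]/p=r.get_state()["tool_pos"]; r.servo_line([p[0],p[1],.36]/; s/.25,.42\]/.25,.38]/' low.py; cat low.py | head -5; python3 low.py
```

```text
from meas import *
p=r.get_state()["tool_pos"]; r.servo_line([p[0],p[1],.36],velocity=.15)
# move aside to look
r.move_pose([.40,-.25,.38],[np.pi,0,0]); 
A=[];B=None
top 1440 [-0.03   -0.2098  0.2201] [0.0305 0.2084 0.2799] x [ 0.0015 -0.0018] z [0.0004 0.2564] 0.26027626098078044
scene 1716 [-0.0226 -0.2124  0.2201] [0.0304 0.2094 0.2795] x [0.0035 0.0031] z [-0.0019  0.2549] 0.25994964490465694
35.975
```

The bar is seated: its ends are at y ±0.21, it is level, and its top is about 0.259 up. Next is the lantern routine, starting with the nearest to the −y side.

```bash
cat > lan.py <<'E'
from meas import *
import sys
PARK=([.36,-.25,.36],[np.pi,0,np.pi-.3])
def find():
    out=[]
    img,P=cloud('top'); _,Q=cloud('scene')
    m=(P[...,2]>.06)&(P[...,2]<.2)&(P[...,0]>.2)&(P[...,0]<.56)&(P[...,1]>-.2)&(P[...,1]<.5)
    n,l,s,c=cv2.connectedComponentsWithStats(m.astype(np.uint8))
    A=np.vstack([P.reshape(-1,3),Q.reshape(-1,3)])
    for i in range(1,n):
        if s[i,4]<200: continue
        q=P[l==i]; col=img[l==i].mean(0)
        if col[2]>col[0]: continue
        k=q[q[:,2]>.174]; roof=q[(q[:,2]>.095)&(q[:,2]<.118)]
        if len(k)<20: print('odd',c[i],s[i]); continue
        ce=(k[:,:2].min(0)+k[:,:2].max(0))/2; v=cv2.PCACompute(k[:,:2],None)[1][0]
        w=A[(np.linalg.norm(A[:,:2]-ce,axis=1)<.04)&(A[:,2]>.122)&(A[:,2]<.148)]
        if np.median((w[:,:2]-ce)@v)>0: v=-v
        sc=Q.reshape(-1,3); sc=sc[(np.linalg.norm(sc[:,:2]-ce,axis=1)<.03)&(sc[:,2]>.174)&(sc[:,2]<.2)]
        if len(sc)>20: ce=(ce+(sc[:,:2].min(0)+sc[:,:2].max(0))/2)/2
        out.append((ce[0],ce[1],np.arctan2(v[1],v[0])))
    return sorted(out,key=lambda o:o[1])
def hang(L,slot):
    x,y,a=L; yaw=(a+np.pi+np.pi)%(2*np.pi)-np.pi; G=.160; ty=SY+np.pi; 
    if ty>np.pi: ty-=2*np.pi
    r.move_gripper(.035)
    r.move_pose([x,y,.30],[np.pi,0,yaw]); r.servo_line([x,y,G],velocity=.12,until_force=8)
    z0=r.get_state()['tool_pos'][2]
    r.move_gripper(0,60); s=r.get_state(); print('grip',z0,s['grip_width'],s['gripper_force'])
    assert s['grip_width']>.003
    r.servo_line([x,y,z0+.21],velocity=.2)
    T=[np.pi,0,ty]
    r.servo_line(list(st(-.088,slot,z0+.21)),T,velocity=.2)
    r.servo_line(list(st(-.088,slot,z0+.122)),velocity=.15)
    s=r.get_state(); print('carry',s['grip_width'],s['gripper_force'])
    h=r.servo_line(list(st(.001,slot,z0+.122)),velocity=.1,until_force=6); print('in',h)
    if h: return
    h=r.servo_line(list(st(.001,slot,z0+.0805)),velocity=.06,until_force=5); s=r.get_state(); print('low',h,s['tool_pos'][2]-z0,s['wrist_force'])
    r.move_gripper(.035); r.dwell(.2)
    r.servo_line(list(st(.001,slot,.36)),velocity=.2)
    r.move_pose(*PARK)
def hung():
    for n in ('top','scene'):
        img,P=cloud(n); cv2.imwrite(f'pics/{n}_h.png',img[...,::-1])
        q=np.stack([(P-S0)@ex,(P-S0)@ey,P[...,2]],-1).reshape(-1,3); k=q[(abs(q[:,0])<.03)&(abs(q[:,1])<.16)&(q[:,2]>.2615)&(q[:,2]<.29)]
        o=np.argsort(k[:,1]); k=k[o]
        for g in np.split(k,np.where(np.diff(k[:,1])>.015)[0]+1):
            if len(g)>8: print(n,len(g),g.mean(0),g[:,2].max())
    print('t',r.get_state()['time'])
if __name__=='__main__':
    slots=[-.12,-.04,.04,.12]; i=int(sys.argv[1])
    if i==0: r.move_pose(*PARK)
    Ls=find(); print(np.array(Ls))
    hang(Ls[0],slots[i]); hung()
E
python3 lan.py 0
```

```text
[[ 0.4312  0.0324  0.1919]
 [ 0.4462  0.1377  0.5463]
 [ 0.4068  0.2348 -0.2921]
 [ 0.5094  0.3858  0.3095]]
grip 0.1607011928884299 0.0050521326036925196 58.95693898200989
carry 0.004625099747013896 58.6852902173996
in False
low False 0.08090586530899155 [ 1.2843 -0.0881 -0.8802]
top 55 [-0.0007 -0.1192  0.2645] 0.2688587295865793
scene 62 [ 0.0014 -0.1214  0.2648] 0.26914025261190655
t 48.975
```

The first lantern hangs, and the routine noticed that one lantern was knocked to x 0.509. I'll continue.

```bash
python3 lan.py 1 && python3 lan.py 2
```

```text
[[ 0.4447  0.1377  0.55  ]
 [ 0.407   0.2353 -0.2942]
 [ 0.5094  0.3868  0.3114]]
grip 0.16070202409780948 0.004827594949252706 58.89615115709603
carry 0.004844485001673922 58.66574965417385
in False
low False 0.08092261382959709 [-0.2627 -0.2378 -2.7168]
top 53 [-0.0008 -0.1192  0.2651] 0.2689650647217573
top 50 [-0.0011 -0.039   0.265 ] 0.26855035333081856
scene 57 [ 0.0019 -0.121   0.2646] 0.26925645830623135
scene 60 [ 0.0026 -0.0398  0.2646] 0.26945338599188295
t 60.1
[[ 0.4069  0.235  -0.2836]
 [ 0.5078  0.3864  0.2962]]
grip 0.16072981990500018 0.004600981785137294 58.911140175370065
carry 0.0049704222274641885 58.68355572223663
in False
low False 0.08096529801213939 [-0.2877 -0.3659 -2.5851]
top 56 [-0.0003 -0.1194  0.2646] 0.2702070765694118
top 46 [ 0.0008 -0.0393  0.2649] 0.2682560700945331
top 62 [-0.0013  0.04    0.2642] 0.268559030137027
scene 63 [ 0.0026 -0.121   0.2646] 0.2675942489758881
scene 60 [ 0.0026 -0.0413  0.2645] 0.2687029052570975
scene 59 [0.002  0.0402 0.2646] 0.2683853764194549
t 71.9333
```

```bash
python3 - <<'E'
import numpy as np
A=np.vstack([np.load('top.npy').reshape(-1,3),np.load('scene.npy').reshape(-1,3)])
q=A[(A[:,2]>.05)&(A[:,0]>.53)&(A[:,0]<.75)&(A[:,1]>.3)&(A[:,1]<.55)]; print(len(q),q.min(0),q.max(0)); k=q[q[:,2]>.2];print(np.median(k,0))
E
python3 lan.py 3
```

```text
3390 [0.60895883 0.39784812 0.05002141] [0.68652117 0.47323101 0.29436744]
[0.64849377 0.42976585 0.2496766 ]
[[0.5085 0.3862 0.3131]]
grip 0.16103270123422742 0.004650647514276897 58.87704557972029
carry 0.004481843975850983 58.662800069432706
in False
low False 0.08104733072849493 [ 0.2386  0.0955 -2.0053]
top 57 [ 0.0002 -0.1192  0.2644] 0.2680000598179696
top 54 [ 0.0003 -0.0392  0.2648] 0.27082761468533445
top 52 [-0.002   0.0405  0.2646] 0.2680341064576921
top 49 [0.0007 0.1203 0.2647] 0.2683673170282558
scene 62 [ 0.0023 -0.1198  0.2646] 0.26984643648676787
scene 60 [ 0.0034 -0.0412  0.2644] 0.268452809016138
scene 49 [0.0016 0.0391 0.265 ] 0.2686442698269965
scene 54 [0.0031 0.1186 0.2651] 0.26883682260692354
t 84.5917
```

View pics/scene_h.png

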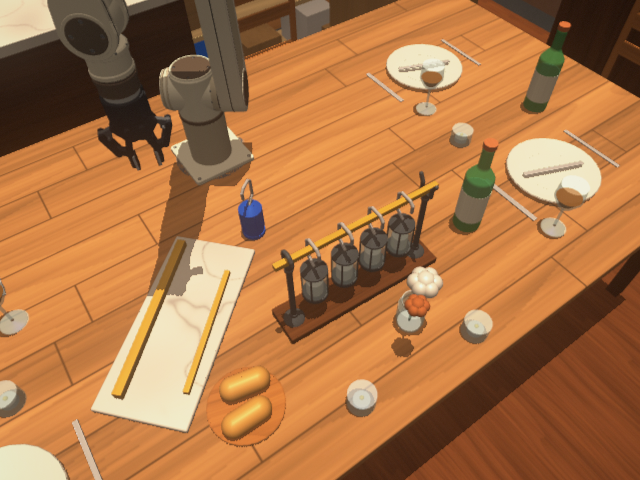

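All four lanterns hang on the bar between the posts, from (313,275) to (400,230). The bar runs through the ring and the fork, and the other objects are in place.

```bash
python3 -c "
from plant import r
r.dwell(1.5); print(r.sign_off())"
```

```text
the job is handed in; nothing more can be done
None
```

I put the 14 x 420 mm bar through the ring and into the fork, hung all four lanterns on it, left the other objects in place, and handed the job in at about 86 s; the sign-off returned no verdict.

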